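# Free the board carrier's transport locks and wedge it up to the service height

### The arm

A 6-joint arm with a two-finger parallel gripper is mounted at the origin on the work surface. World frame = base frame: x ahead of the robot, y to its left, z up, the work surface at z = 0. Lengths are in m, angles in rad, forces in N, time in s.
With the tool pointing down it reaches from about 0.35 to 0.975 m from the base axis. Payload 4.9 kg.
Tool frame: the origin (TCP) lies between the finger pads; the fingertips stand 17 mm ahead of it and the grasp point (between the pads) lies 2 mm behind it (robot.finger_overhang is the distance from the TCP to the fingertips, in m); z points along the fingers, y is the line along which they close (so a half turn about z gives the same grasp; the last joint's range is limited). The gripper opens to 85 mm and grips with 20 to 120 N. Pads are 22 mm wide; open, the fingers measure 114 mm over their backs; the gripper's body (76 mm by 85 mm) begins 54 mm behind the grasp point. The pads swing forward as they close: fully open they stand 13 mm farther back than shut.
Start: joints at [-1.249, 0.053, 1.613, -0, 1.476, -0.119], TCP at [0.267, -0.565, 0.248] pointing down, gripper open.
Joint ranges: [-3.01, 3.01], [-1.01, 2.22], [0.06, 2.58], [-1.02, 4.17], [0.09, 2.62], [-3.14, 3.14]. Speed limits (rad/s): [2.57, 2.57, 3.14, 3.14, 3.14, 3.14].

### API

Orientations are given as a unit quaternion [w, x, y, z].
In Python, from station import robot gives the robot as it stands.
- The arm moves only by the tool play_rows, never from a script. Its argument "commands" is a list of rows, each a list of 5 numbers: the shift along the tool's x, y, z in cm, then the turn about the tool's z in rad, then the closure, from -1 (fully open) to 1 (shut). A call has 1 to 12 rows; each row is the pose to reach, as a shift and turn from the pose commanded when the call began, along the tool's axes at that moment; what a row does not reach only later rows make up. A row lasts 1/12 s, in which the tool goes at most 41.7 mm and 7.16 degrees, less where a joint would pass 70% of its speed; a pose out of reach is approached as far as the arm can. A call with a gripper value outside its range is refused whole. The fingers move at their own pace and stop on an object; "grip_force" is the grip in N (left out, the last holds). Time passes only in rows, so rows that repeat a pose let the fingers close. It gives the time, the measured TCP pose, the force, the opening and the grip force at its end, in the units of the state.
- robot.read_state(): the state, without advancing time (a new reading comes with each control period).
- robot.read_camera(name): name is "scene" or "side" or "wrist"; returns a dict with "pixels" (400x640x3 uint8, red, green, blue), "camera_matrix" (3x3 intrinsics, pixels), "world_from_camera" (4x4, takes a point from camera to world coordinates); the wrist camera has in their place "hand_eye" (4x4, takes a point from camera to tool coordinates, whose origin is the TCP and whose axes are the flange's). Camera axes: x right, y up, looking along -z (the intrinsics and any distortion apply to the point x, -y, -z); pixel columns grow to the right and rows downward; lengths in m; the calibration is good to about 2 mm. A picture is of the moment at which its call begins: read the wrist's pose just before it. There is no depth.
- robot.job_done(): hands the job in; it is judged then, once.
The state is a dict: "time_s": time; "joint_positions": joint angles; "joint_velocities": joint speeds; "tau": joint torques, N m; "eef_pos": TCP position; "tool_rot": TCP orientation; "ft_force": force on the tool from outside, world axes, zero at the start; "ft_torque": the same for the moment, N m; "grip_width": finger opening in m; "grip_force": force on a finger pad.
Only numpy, scipy, OpenCV 4.12 (cv2) and the standard library are available. Lean on these libraries where they do the work, as an engineer would, in place of code of your own. Each camera call takes 0.05 s, during which the arm holds its last target. There are 200 camera calls.

### The job

Get this opened power unit ready for probing under its board: first slide both red transport lock grips outward to their end stops, so that the board carrier is free. Then slide the orange wedge, thin end first, under the middle of the carrier's front lip until the lip stands level with the yellow bands on the two posts, and leave the wedge there, flat on the bench and pointing straight in, holding the carrier up. Do not disturb the yellow meter, the solder spool, the bottle or the screw tin.

Things in the scene. Friction and masses are not known exactly. Their poses are not given: they have to be found in the camera images.
- chassis: Dark steel power-unit chassis, heavy, does not move, 370 mm wide, 220 mm deep, side decks 22 mm high, open below: bare bench inside. Origin on the bench below the middle of the carrier's lip; +x runs in from the lip to the rear hinge (away from the robot, yaw within 0.25 rad), +y left, z up. Front open over 200 mm between two posts. Parts on the decks: behind x = 90 mm, up to 82 mm high.
- mark (a point): Centre of the yellow band on the left front post, 40 mm above the bench (band 35 to 45 mm); the right post has the same. Axes as the chassis. The posts, 6 x 22 mm and 62 mm high, stand at chassis x = 0, y = +111 and -111 mm.
- lip (a point): Middle, on its axis, of the rolled lip (bar 8 mm thick, 190 mm wide) along the front of the aluminium board carrier. Carrier about 0.55 kg, hinged 205 mm behind the lip; swings up, sinks back by its weight. Down: lip axis 18 mm high, 14 mm gap below. Board parts within chassis y +-62 mm, up to 62 mm high; bare margins beside them 21 mm high. A bolt over the margin stops the lip after a few mm.
- lock_left (a joint): Left transport lock, a flat steel bolt with a red grip on the left side deck: travel in m, 0 = bolt fully over the carrier's margin, 0.040 = end stop, fully open; grows as the grip moves outward along the chassis's +y. Slides with about 2.5 N of friction and stays where it is left.
- lock_right (a joint): Right transport lock, the mirror image: 0 = fully locked, 0.040 = end stop; grows as the grip moves outward along the chassis's -y.
- lock_left_grip (a point): Middle of the left red grip: upright block 12 mm (along the slide) x 22 mm (along chassis x), from 27 to 55 mm above the bench; this point at 41 mm. It runs at chassis x = 45 mm from y = 115 (locked) to 155 mm (open). Bolt and guides below it are at most 27 mm high; the end-stop block at y = 168 to 174 mm is 34 mm high.
- lock_right_grip (a point): Middle of the right red grip, the mirror image: at chassis x = 45 mm from y = -115 mm (locked) to -155 mm (open).
- wedge_heel (a point): Centre of the heel of the loose orange wedge (160 x 40 mm, 0.14 kg), 22.5 mm up. Heel 40 x 40 mm, 45 mm high; from 20 mm ahead of this point the top slopes evenly to the 4 mm tip, 140 mm ahead. +x to the tip, z up. It meets the lip with this point 111 mm in front of the lip; level with the bands at about 47 mm; 10 mm of travel lifts about 3.4 mm. Friction holds it where left.
- meter: Bystander: yellow multimeter lying on its back, 180 x 88 mm, 45 mm high over its knob. Origin under its centre, long side along its x.
- spool: Bystander: blue solder-wire spool standing on its end, 60 mm diameter, 50 mm high. Origin under its centre.
- bottle: Bystander: white flux bottle with a red cap, 42 mm diameter, 105 mm high, standing. Origin under its centre.
- tin: Bystander: round steel screw tin with a lid, 62 mm diameter, 30 mm high. Origin under its centre.
Things that resemble listed ones, but are neither listed nor needed, are in the scene too. There is more than one size of the part that bears wedge_heel; the job needs the smaller.

How it is judged:
On the way:
1. both transport locks are at their outer end stops while the carrier is still down (value of joint each of lock_left, lock_right above 0.037 m and height (world z) of lip below 0.024 m), for 0.2 s.
At the end, for the whole second after the job is handed in: Both locks within 3 mm of their open end stops; the carrier's lip within 5 mm of the height of the yellow bands' centre, held up by the wedge; the wedge flat on the bench, under the lip within 50 mm of its middle, pointing straight in within 15 degrees, released and at rest (value of joint each of lock_left, lock_right above 0.037 m and z of lip in the frame of mark between -0.005 and 0.005 m and x of wedge_heel in the frame of chassis between -0.075 and -0.025 m and y of wedge_heel in the frame of chassis between -0.05 and 0.05 m and angle between the x axis of wedge_heel and the x axis of chassis, either way round below 0.26 rad and angle between wedge_heel's own z axis and vertical below 0.1 rad); the robot touches nothing.
It fails at once if the meter, the spool, the bottle or the tin is moved by more than 25 mm or tipped over (distance of any of meter, spool, bottle, tin from where it was at the start of the episode above 0.025 m or angle between any of meter, spool, bottle, tin's own z axis and vertical above 0.35 rad).
It also fails if it takes over 64 s, if anything falls off the work surface, if the arm or the gripper's body presses on something with over 40 N, if the wrist force passes 120 N, or if a joint passes its speed limit or range.

## Working session

There is one attempt and no reset: what is moved stays moved. The work goes in short steps, Python scripts to look and compute and a tool call to move; the robot and the scene stay as the last step left them, time stands still between calls to the robot, and variables do not carry over. Pictures are saved under pics/ and viewed, at most 10 in all, crops included, and the job is handed in when it is done.

Besides the shell and the picture viewer there is one more tool, called after "Call:" as name(argument=value, ...) on one line, values as JSON. play_rows: Moves the arm, as the interface text tells. Its arguments: {"type":"object","properties":{"commands":{"type":"array"},"grip_force":{"type":"number"}},"required":["commands"]}

```bash
ls; mkdir -p pics
python3 - <<'E'
from station import robot
import cv2,json
s=robot.read_state();print(s['time_s'],s['eef_pos'],s['tool_rot'],s['grip_width'],robot.finger_overhang)
for n in ['scene','side']:
    c=robot.read_camera(n);cv2.imwrite(f'pics/{n}0.png',c['pixels'][:,:,::-1]);print(c['camera_matrix'],c['world_from_camera'],[k for k in c])
E
```

```text
pics
0.0 [ 0.26646937 -0.56470143  0.24708613] [-1.00327106e-03  9.75812999e-01  2.18604606e-01 -1.06243025e-04] 0.08517896868378706 0.017
[[515.78761599   0.         314.51952053]
 [  0.         515.78761599 198.99841329]
 [  0.           0.           1.        ]] [[ 0.49418786 -0.66234627  0.56309482  1.30935407]
 [ 0.86915511  0.39032023 -0.30367665 -0.4240084 ]
 [-0.0186482   0.63949005  0.76857317  1.13213166]
 [ 0.          0.          0.          1.        ]] ['pixels', 'camera_matrix', 'world_from_camera']
[[471.27843012   0.         316.7143897 ]
 [  0.         471.27843012 204.05619113]
 [  0.           0.           1.        ]] [[-0.83845642  0.41209057 -0.35661212  0.1504842 ]
 [-0.54480584 -0.64982287  0.53001587  0.60674953]
 [-0.01332017  0.63867957  0.76935751  0.92644322]
 [ 0.          0.          0.          1.        ]] ['pixels', 'camera_matrix', 'world_from_camera']
```

View pics/scene0.png

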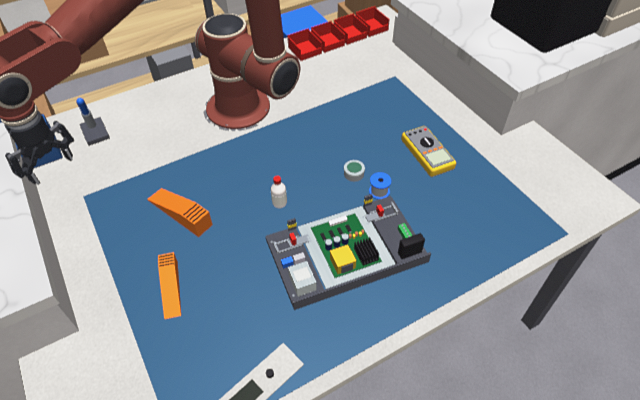

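View pics/side0.png

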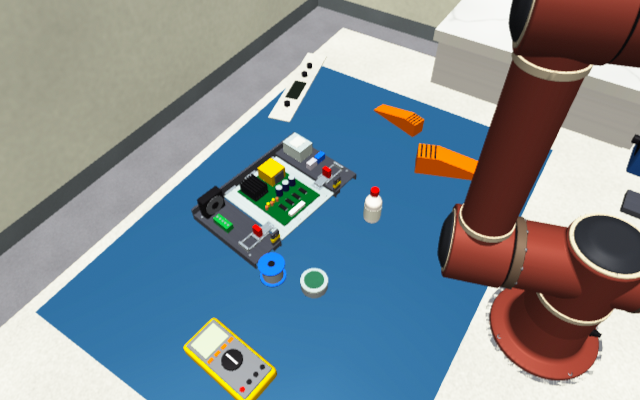

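Scene: the small wedge is at (169,285), heel at its upper (robot-side) end, with the larger one at (180,210). The chassis is at (345,255) with grips at (293,238) and (381,210). The bottle (279,192), tin (354,169), spool (380,185) and meter (429,149) are all on the robot side. Next I'll make enlarged crops.

Run:
```python
import cv2,numpy as np
a=cv2.imread('pics/scene0.png');b=cv2.imread('pics/side0.png')
A=cv2.resize(a[180:320,255:440],None,fx=4.3,fy=4.2,interpolation=cv2.INTER_CUBIC)
cv2.imwrite('pics/cA.png',A)
w1=cv2.resize(a[240:330,140:200],(400,600),interpolation=cv2.INTER_CUBIC)
w2=cv2.resize(b[95:145,365:435],(400,286),interpolation=cv2.INTER_CUBIC)
W=np.zeros((600,800,3),np.uint8);W[:,:400]=w1;W[:286,400:]=w2
w3=cv2.resize(b[155:255,235:365],(400,308),interpolation=cv2.INTER_CUBIC);W[290:598,400:]=w3
cv2.imwrite('pics/cB.png',W)
```

```text
(no output)
```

View pics/cA.png

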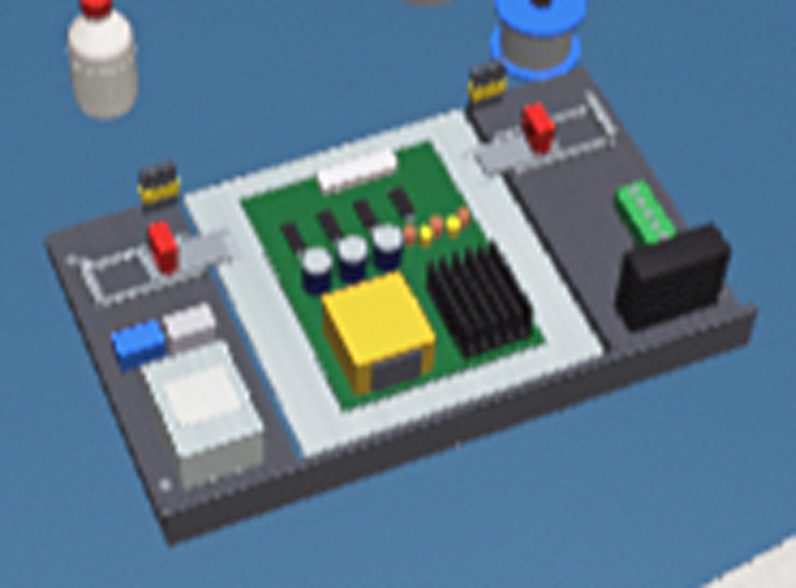

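View pics/cB.png

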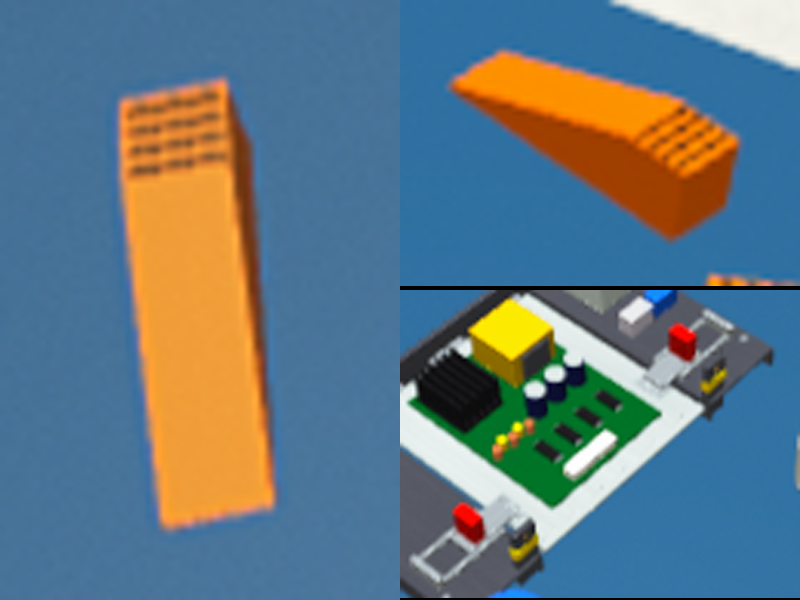

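```bash
cat > h.py <<'E'
import numpy as np
from scipy.optimize import least_squares
K={'s':(515.788,314.5195,198.998),'d':(471.278,316.714,204.056)}
T={'s':np.array([[0.49418786,-0.66234627,0.56309482,1.30935407],[0.86915511,0.39032023,-0.30367665,-0.4240084],[-0.0186482,0.63949005,0.76857317,1.13213166]]),
'd':np.array([[-0.83845642,0.41209057,-0.35661212,0.1504842],[-0.54480584,-0.64982287,0.53001587,0.60674953],[-0.01332017,0.63867957,0.76935751,0.92644322]])}
def proj(c,P):
    p=T[c][:,:3].T@(np.asarray(P)-T[c][:,3]);f,cx,cy=K[c]
    return np.array([cx+f*p[0]/-p[2],cy+f*p[1]/p[2]])
def plane(c,u,v,z):
    f,cx,cy=K[c];d=T[c][:,:3]@np.array([(u-cx)/f,-(v-cy)/f,-1]);o=T[c][:,3]
    return (o+d*(z-o[2])/d[2]).round(4)
def pose(q,P):
    c,s=np.cos(q[2]),np.sin(q[2]);return [q[0]+c*P[0]-s*P[1],q[1]+s*P[0]+c*P[1],P[2]]
def fit(obs,q0):
    r=least_squares(lambda q:np.concatenate([proj(c,pose(q,P))-uv for c,P,uv in obs]),q0,loss='soft_l1')
    return r.x,np.concatenate([proj(c,pose(r.x,P))-uv for c,P,uv in obs]).reshape(-1,2).round(1)
E
python3 - <<'E'
from h import *
A=lambda u,v:(255+u/4.3,180+v/4.2)
B=lambda u,v:(140+u/6.667,240+v/6.667)
C=lambda u,v:(365+(u-400)/5.714,95+v/5.714)
D=lambda u,v:(235+(u-400)/400*130,155+(v-290)/3.08)
ch=[('s',(.045,.115,.041),A(538,128)),('s',(.045,-.115,.041),A(163,247)),('d',(.045,-.115,.041),D(682,342)),('d',(.045,.115,.041),D(468,523)),
('s',(0,.111,.062),A(488,67)),('s',(0,-.111,.062),A(158,170)),('d',(0,-.111,.062),D(714,367)),('d',(0,.111,.062),D(521,525))]
print(*fit(ch,[.7,0,0]))
w=[('s',(-.02,-.02,.045),B(120,100)),('s',(-.02,.02,.045),B(226,80)),('s',(.02,-.02,.045),B(124,180)),('s',(.02,.02,.045),B(230,160)),('s',(.14,-.02,.004),B(163,527)),('s',(.14,.02,.004),B(273,508)),
('d',(-.02,.02,0),C(672,240)),('d',(-.02,.02,.045),C(690,178)),('d',(-.02,-.02,.045),C(739,138)),('d',(.14,.02,.004),C(450,85)),('d',(.14,-.02,.004),C(503,52))]
print(*fit(w,[.7,-.4,0]))
print('bottle',plane('s',279,205,0),plane('d',372,218,0),'tin',plane('s',354,168,.03),plane('d',314,279,.03),'spool',plane('s',380,180,.05),plane('d',271,262,.05))
print('meter',plane('s',429,149,.03),'big wedge',plane('s',150,199,.0),plane('s',205,232,.0))
E
```

```text
[ 0.57229624  0.02182136 -0.15185796] [[-3.5  1.5]
 [ 3.2 -1. ]
 [-2.3  2. ]
 [ 2.9 -3. ]
 [ 0.3 -0.5]
 [-0.3 -0.9]
 [-0.2 -2.4]
 [-0.4  0.2]]
[ 0.49582159 -0.41387804 -0.29371409] [[-0.1 -0.3]
 [-0.1 -0.4]
 [-0.2  0.8]
 [ 0.1  0.6]
 [-0.2 -0.5]
 [ 0.1 -1.2]
 [-0.   0.4]
 [-0.9 -0.7]
 [ 0.1  0.2]
 [-0.1 -0.4]
 [-0.1 -0.1]]
bottle [ 0.448  -0.0743  0.    ] [ 0.4391 -0.0674  0.    ] tin [0.4581 0.1691 0.03  ] [0.4551 0.1708 0.03  ] spool [0.5496 0.1963 0.05  ] [0.5514 0.1955 0.05  ]
meter [0.5067 0.4047 0.03  ] big wedge [ 0.2394 -0.3848  0.    ] [ 0.43   -0.2917  0.    ]
```

```bash
cat >> h.py <<'E'
CH=[.5723,.0218,-.152]
def go(P,yaw,chassis=True):
    "tool shift (cm) and turn to TCP at P (chassis frame if chassis), tool x at world yaw"
    from station import robot
    from scipy.spatial.transform import Rotation as R
    s=robot.read_state();q=s['tool_rot'];r=R.from_quat([q[1],q[2],q[3],q[0]]).as_matrix()
    W=np.array(pose(CH,P) if chassis else P);d=r.T@(W-s['eef_pos'])*100
    cur=np.arctan2(r[1,0],r[0,0]);t=-(yaw-cur);t=(t+np.pi/2)%np.pi-np.pi/2
    print('t',round(s['time_s'],2),'at',s['eef_pos'].round(4),'tilt',r[2].round(3),'F',s['ft_force'].round(1),'w',round(s['grip_width'],4),'go',d.round(2),'turn',round(t,3),'q6',s['joint_positions'][5].round(2))
E
python3 - <<'E'
from h import *
A=lambda u,v:(255+u/4.3,180+v/4.2)
D=lambda u,v:(235+(u-400)/400*130,155+(v-290)/3.08)
o=[('s',(0,.111,.062),A(488,67)),('s',(0,-.111,.062),A(158,170)),('d',(0,-.111,.062),D(714,367)),('d',(0,.111,.062),D(521,525))]
g=[('s',1,A(538,128)),('s',-1,A(163,247)),('d',-1,D(682,342)),('d',1,D(468,523))]
f=lambda q:np.concatenate([proj(c,pose(q,P))-uv for c,P,uv in o]+[proj(c,pose(q,(.045,q[3] if k>0 else q[4],.041)))-uv for c,k,uv in g])
r=least_squares(f,[.57,.02,-.15,.12,-.12]);print(r.x,f(r.x).round(1))
go((.045,-.085,.20),-.152)
E
```

```text
[ 0.57182474  0.02238389 -0.15150844  0.12496095 -0.12434396] [ 0.3 -0.7 -0.2 -1.1 -0.1 -2.2 -0.3  0.5 -0.   0.2 -0.1 -0.2  0.1  0.2
 -0.2 -0.1]
t 0.1 at [ 0.2665 -0.5647  0.2471] tilt [ 0.    -0.002 -1.   ] F [ 0.6  0.2 -0.9] w 0.0855 go [ 51.67 -30.43   4.78] turn 0.593 q6 -0.12
```

Call:
play_rows(commands=[[51.7, -30.4, 4.7, 0.593, 1], [51.7, -30.4, 4.7, 0.593, 1], [51.7, -30.4, 4.7, 0.593, 1], [51.7, -30.4, 4.7, 0.593, 1], [51.7, -30.4, 4.7, 0.593, 1], [51.7, -30.4, 4.7, 0.593, 1], [51.7, -30.4, 4.7, 0.593, 1], [51.7, -30.4, 4.7, 0.593, 1], [51.7, -30.4, 4.7, 0.593, 1], [51.7, -30.4, 4.7, 0.593, 1], [51.7, -30.4, 4.7, 0.593, 1], [51.7, -30.4, 4.7, 0.593, 1]])

```text
time_s: 1.1
eef_pos: [0.5462, -0.154, 0.209]
tool_rot: [-0.0, 0.997, -0.076, -0.0]
ft_force: [0.1, -0.2, -0.3]
grip_width: -0.0001
grip_force: 0.0
```

Call:
play_rows(commands=[[0, 0, 0, 0, 1]])

```text
time_s: 1.18
eef_pos: [0.5478, -0.1501, 0.2082]
tool_rot: [-0.002, 0.997, -0.073, -0.0]
ft_force: [-0.6, -0.7, 0.4]
grip_width: -0.0002
grip_force: 0.0
```

Run:
```python
from h import *
go((.045,-.085,.20),-.152)
from station import robot
import cv2
c=robot.read_camera('wrist');print(c['camera_matrix'],c['hand_eye'].round(4));cv2.imwrite('pics/w1.png',c['pixels'][:,:,::-1])
```

```text
t 1.18 at [ 0.5478 -0.1501  0.2082] tilt [-0.001 -0.003 -1.   ] F [-0.6 -0.7  0.4] w -0.0002 go [ 4.38 -8.83  0.85] turn 0.007 q6 1.32
[[346.12980972   0.         317.62220508]
 [  0.         346.12980972 199.46294882]
 [  0.           0.           1.        ]] [[-1.400e-03  9.664e-01  2.571e-01  6.420e-02]
 [ 1.000e+00  1.600e-03 -2.000e-04 -3.000e-04]
 [-6.000e-04  2.571e-01 -9.664e-01 -1.253e-01]
 [ 0.000e+00  0.000e+00  0.000e+00  1.000e+00]]
```

Call:
play_rows(commands=[[4.4, -8.8, 0.8, 0.007, 1], [4.4, -8.8, 0.8, 0.007, 1], [4.4, -8.8, 0.8, 0.007, 1], [4.4, -8.8, 0.8, 0.007, 1]])

```text
time_s: 1.57
eef_pos: [0.6031, -0.074, 0.2006]
tool_rot: [-0.0, 0.997, -0.078, -0.001]
ft_force: [-0.0, 0.4, -0.0]
grip_width: -0.0002
grip_force: 0.0
```

Run:
```python
from h import *
go((.045,-.085,.025),-.152)
from station import robot
import cv2
c=robot.read_camera('wrist');cv2.imwrite('pics/w2.png',c['pixels'][:,:,::-1])
```

```text
t 1.57 at [ 0.6031 -0.074   0.2006] tilt [-0.001 -0.    -1.   ] F [-0.   0.4 -0. ] w -0.0002 go [ 0.02 -0.5  17.56] turn -0.004 q6 1.48
```

View pics/w2.png

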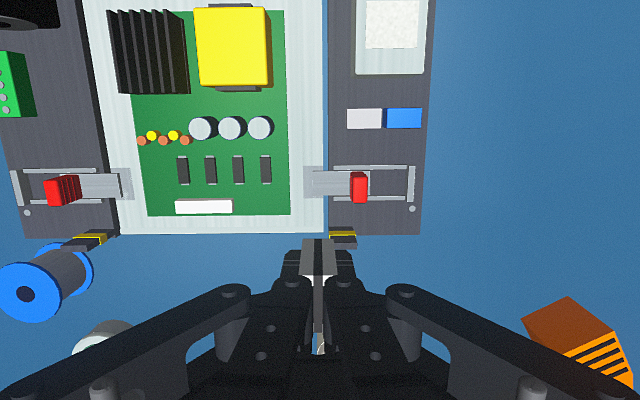

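Run:
```python
from h import *
H=np.array([[-1.4e-3,.9664,.2571,.0642],[1,1.6e-3,-2e-4,-3e-4],[-6e-4,.2571,-.9664,-.1253]])
x=np.array([.9885,-.1513,0]);R=np.c_[x,[-.1513,-.9885,0],[0,0,-1]];t=np.array([.6031,-.074,.2006])
def wp(u,v,z):
    d=R@H[:,:3]@np.array([(u-317.6)/346.13,-(v-199.46)/346.13,-1]);o=t+R@H[:,3]
    p=o+d*(z-o[2])/d[2];a=p[:2]-CH[:2];return p.round(4),(a[0]*.9885-a[1]*.1513,a[0]*.1513+a[1]*.9885)
for n,u,v,z in [('rgrip',359,183,.055),('lgrip',50,190,.055),('rpost',343,242,.062),('lpost',84,245,.062),('lipL',119,236,.022),('lipR',326,232,.022)]:print(n,*wp(u,v,z))
go((.045,-.088,.058),-.152)
```

```text
rgrip [ 0.6038 -0.1074  0.055 ] (np.float64(0.05064182109724551), np.float64(-0.12292745449940412))
lgrip [0.636  0.1388 0.055 ] (np.float64(0.045272762748422055), np.float64(0.1252521898591246))
rpost [ 0.5585 -0.0878  0.062 ] (np.float64(0.0029944078550257127), np.float64(-0.11045707087390394))
lpost [0.5883 0.1217 0.062 ] (np.float64(0.000719002150520634), np.float64(0.10116727227677598))
lipL [0.5801 0.1176 0.022 ] (np.float64(-0.0067529546313092334), np.float64(0.0958340714070521))
lipR [ 0.5545 -0.0742  0.022 ] (np.float64(-0.003099480406650694), np.float64(-0.09758188861600303))
t 1.62 at [ 0.6024 -0.0755  0.2008] tilt [-0.002  0.001 -1.   ] F [-0.5 -0.7 -0.8] w -0.0002 go [ 0.07 -0.37 14.28] turn -0.006 q6 1.48
```

Call:
play_rows(commands=[[0, -0.3, 4, 0, 1], [0, -0.3, 8, 0, 1], [0, -0.3, 11, 0, 1], [0, -0.3, 13, 0, 1], [0, -0.3, 14.7, 0, 1], [0, -0.3, 14.7, 0, 1]])

```text
time_s: 2.12
eef_pos: [0.5989, -0.0739, 0.0498]
tool_rot: [-0.0, 0.997, -0.081, -0.004]
ft_force: [-1.2, 0.8, 0.4]
grip_width: 0.0
grip_force: 0.0
```

Call:
play_rows(commands=[[0, 0.5, 0, 0, 1], [0, 1, 0, 0, 1], [0, 1.5, 0, 0, 1], [0, 2, 0, 0, 1], [0, 2.5, 0, 0, 1], [0, 3, 0, 0, 1], [0, 3.5, 0, 0, 1], [0, 4, 0, 0, 1], [0, 4.3, 0, 0, 1], [0, 4.3, 0, 0, 1]])

```text
time_s: 2.95
eef_pos: [0.5961, -0.1161, 0.0545]
tool_rot: [0.0, 0.997, -0.08, -0.0]
ft_force: [0.3, 0.3, 0.2]
grip_width: -0.0001
grip_force: 0.1
```

Run:
```python
from h import *
go((.045,-.149,.053),-.152)
```

```text
t 2.95 at [ 0.5961 -0.1161  0.0545] tilt [-0.     0.001 -1.   ] F [0.3 0.3 0.2] w -0.0001 go [0.08 1.63 0.15] turn -0.008 q6 1.42
```

Call:
play_rows(commands=[[0, 0.2, 0, 0, 1], [0, 0.4, 0, 0, 1], [0, 0.6, 0, 0, 1], [0, 0.8, 0, 0, 1]])

```text
time_s: 3.28
eef_pos: [0.5953, -0.1192, 0.0543]
tool_rot: [-0.004, 0.997, -0.08, -0.0]
ft_force: [3.4, 20.0, 3.6]
grip_width: 0.0003
grip_force: 10.4
```

Call:
play_rows(commands=[[0, 0.2, 0, 0, 1], [0, 0.4, 0, 0, 1]])

```text
time_s: 3.45
eef_pos: [0.5952, -0.1197, 0.0544]
tool_rot: [-0.008, 0.997, -0.08, 0.0]
ft_force: [5.0, 31.9, 5.3]
grip_width: -0.0001
grip_force: 16.2
```

Run:
```python
from h import *
go((.045,-.149,.053),-.152)
from station import robot
import cv2
c=robot.read_camera('wrist');a=c['pixels'][:,:,::-1]
b=robot.read_camera('scene')['pixels'][:,:,::-1]
cv2.imwrite('pics/w3.png',cv2.hconcat([cv2.resize(a,(400,250)),cv2.resize(b[200:275,255:375],(400,250))]))
```

```text
t 3.45 at [ 0.5952 -0.1197  0.0544] tilt [-0.001 -0.016 -1.   ] F [ 5.  31.9  5.3] w -0.0001 go [0.11 1.26 0.12] turn -0.008 q6 1.4
```

View pics/w3.png

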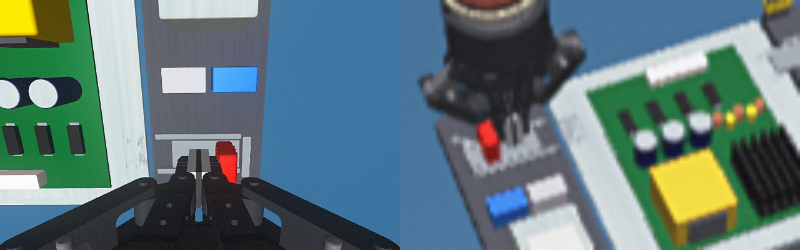

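The right grip is at its end stop: the lock is hard against it at 32 N and the bolt is off the margin. Next is the left one.

Call:
play_rows(commands=[[0, -1.5, 0, 0, 1], [0, -2.5, 0, 0, 1], [0, -2.5, -4, 0, 1], [0, -2.5, -8, 0, 1], [0, -6.5, -8, 0, 1], [0, -10.5, -8, 0, 1], [0, -14.5, -8, 0, 1], [0, -18.5, -8, 0, 1], [0, -22.5, -8, 0, 1], [0, -23, -8, 0, 1], [0, -23, -8, 0, 1]])

```text
time_s: 4.47
eef_pos: [0.6304, 0.1018, 0.1339]
tool_rot: [0.001, 0.997, -0.078, -0.0]
ft_force: [0.1, -0.6, -0.4]
grip_width: -0.0002
grip_force: 0.0
```

Run:
```python
from h import *
go((.045,.091,.053),-.152)
```

```text
t 4.47 at [0.6304 0.1018 0.1339] tilt [-0.001  0.001 -1.   ] F [ 0.1 -0.6 -0.4] w -0.0002 go [-0.03 -0.32  8.09] turn -0.003 q6 1.77
```

Call:
play_rows(commands=[[0, -0.3, 3, 0, 1], [0, -0.3, 6, 0, 1], [0, -0.3, 8, 0, 1], [0, -0.3, 8, 0, 1], [0, -0.3, 8, 0, 1]])

```text
time_s: 4.88
eef_pos: [0.6299, 0.1013, 0.0528]
tool_rot: [0.001, 0.997, -0.08, -0.002]
ft_force: [0.0, -0.3, -0.0]
grip_width: 0.0001
grip_force: 0.0
```

Call:
play_rows(commands=[[0, -0.5, 0, 0, 1], [0, -1, 0, 0, 1], [0, -1.5, 0, 0, 1], [0, -2, 0, 0, 1], [0, -2.5, 0, 0, 1], [0, -3, 0, 0, 1], [0, -3.5, 0, 0, 1], [0, -4, 0, 0, 1], [0, -4.3, 0, 0, 1], [0, -4.5, 0, 0, 1]])

```text
time_s: 5.72
eef_pos: [0.6384, 0.1479, 0.0544]
tool_rot: [0.0, 0.997, -0.079, -0.0]
ft_force: [-0.3, -2.9, 1.2]
grip_width: -0.0
grip_force: 1.3
```

Call:
play_rows(commands=[[0, -0.2, 0, 0, 1], [0, -0.4, 0, 0, 1]])

```text
time_s: 5.88
eef_pos: [0.6387, 0.1496, 0.0544]
tool_rot: [0.002, 0.997, -0.079, -0.001]
ft_force: [-1.5, -12.9, 4.5]
grip_width: 0.0001
grip_force: 7.0
```

Run:
```python
from h import *
go((.045,.1364,.053),-.152)
```

```text
t 5.88 at [0.6387 0.1496 0.0544] tilt [-0.001  0.005 -1.   ] F [ -1.5 -12.9   4.5] w 0.0001 go [-0.13  0.    0.14] turn -0.006 q6 1.85
```

Call:
play_rows(commands=[[0, -0.2, 0, 0, 1], [0, -0.4, 0, 0, 1], [0, -0.4, 0, 0, 1]])

```text
time_s: 6.13
eef_pos: [0.6387, 0.15, 0.0544]
tool_rot: [0.006, 0.997, -0.079, -0.002]
ft_force: [-5.7, -21.2, 7.7]
grip_width: -0.0004
grip_force: 10.5
```

Call:
play_rows(commands=[[0, 2, 0, 0, 1], [0, 3, 0, 0, 1], [0, 3, -4, 0, 1], [0, 3, -8, 0, 1], [0, 3, -12, 0, 1], [0, 3, -15, 0, 1], [0, 3, -15, 0, 1]])

```text
time_s: 6.72
eef_pos: [0.6387, 0.1267, 0.2139]
tool_rot: [-0.002, 0.997, -0.079, 0.007]
ft_force: [1.4, -0.5, 0.6]
grip_width: 0.0001
grip_force: 0.0
```

Run:
```python
from h import *
go((.4958,-.4139,.20),-.294,False)
```

```text
t 6.72 at [0.6387 0.1267 0.2139] tilt [ 0.014 -0.005 -1.   ] F [ 1.4 -0.5  0.6] w 0.0001 go [-5.56 55.65  1.04] turn 0.135 q6 1.81
```

Call:
play_rows(commands=[[-5.5, 55.6, 1, 0.135, -0.6], [-5.5, 55.6, 1, 0.135, -0.6], [-5.5, 55.6, 1, 0.135, -0.6], [-5.5, 55.6, 1, 0.135, -0.6], [-5.5, 55.6, 1, 0.135, -0.6], [-5.5, 55.6, 1, 0.135, -0.6], [-5.5, 55.6, 1, 0.135, -0.6], [-5.5, 55.6, 1, 0.135, -0.6], [-5.5, 55.6, 1, 0.135, -0.6], [-5.5, 55.6, 1, 0.135, -0.6], [-5.5, 55.6, 1, 0.135, -0.6], [-5.5, 55.6, 1, 0.135, -0.6]])

```text
time_s: 7.72
eef_pos: [0.5067, -0.3588, 0.1947]
tool_rot: [-0.001, 0.989, -0.147, 0.0]
ft_force: [1.2, -0.5, -0.3]
grip_width: 0.068
grip_force: 0.0
```

Run:
```python
from h import *
go((.4958,-.4139,.12),-.294,False)
```

```text
t 7.72 at [ 0.5067 -0.3588  0.1947] tilt [ 0.    -0.002 -1.   ] F [ 1.2 -0.5 -0.3] w 0.068 go [0.55 5.6  7.46] turn -0.0 q6 1.13
```

Call:
play_rows(commands=[[0.2, 4, 5, 0, -0.6], [0.2, 5.5, 9, 0, -0.6], [0.2, 5.5, 10, 0, -0.6], [0.2, 5.5, 10, 0, -0.6], [0.2, 5.5, 10, 0, -0.6]])

```text
time_s: 8.13
eef_pos: [0.492, -0.4093, 0.0925]
tool_rot: [-0.002, 0.989, -0.147, -0.002]
ft_force: [-0.2, -0.7, -0.1]
grip_width: 0.0683
grip_force: 0.0
```

Run:
```python
from h import *
go((.491,-.4125,.022),-.294,False)
from station import robot
import cv2
c=robot.read_camera('wrist');cv2.imwrite('pics/w4.png',c['pixels'][:,:,::-1])
```

```text
t 8.13 at [ 0.492  -0.4093  0.0925] tilt [-0.005 -0.004 -1.   ] F [-0.2 -0.7 -0.1] w 0.0683 go [0.03 0.37 7.04] turn -0.001 q6 1.06
```

View pics/w4.png

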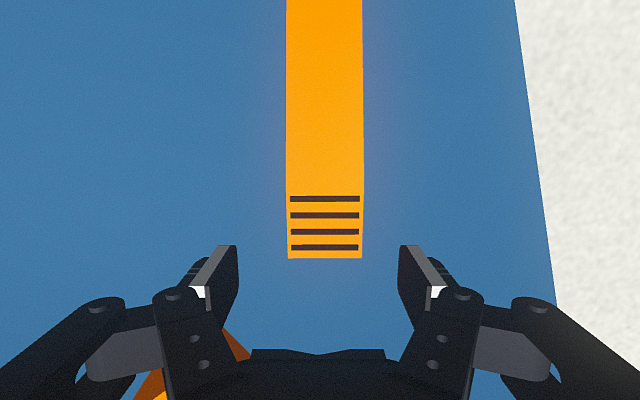

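Call:
play_rows(commands=[[0, 0.3, 3, 0, -0.6], [0, 0.3, 5.5, 0, -0.6], [0, 0.3, 7, 0, -0.6], [0, 0.3, 7, 0, -0.6], [0, 0.3, 7, 0, 0.3], [0, 0.3, 7, 0, 0.5], [0, 0.3, 7, 0, 0.5], [0, 0.3, 7, 0, 0.5], [0, 0.3, 7, 0, 0.5], [0, 0.3, 7, 0, 0.5]], grip_force=30)

```text
time_s: 9.02
eef_pos: [0.4941, -0.415, 0.0285]
tool_rot: [0.001, 0.989, -0.147, 0.002]
ft_force: [0.2, 0.8, 7.1]
grip_width: 0.0395
grip_force: 32.2
```

Run:
```python
from h import *
go((-.205,0,.10),-.152)
```

```text
t 9.02 at [ 0.4941 -0.415   0.0285] tilt [ 0.004  0.002 -1.   ] F [0.2 0.8 7.1] w 0.0395 go [-25.44 -41.15  -7.33] turn -0.142 q6 1.05
```

Call:
play_rows(commands=[[0, 0, -4, 0, 0.5], [0, 0, -8, 0, 0.5], [0, 0, -12, 0, 0.5], [0, 0, -16, 0, 0.5], [0, 0, -17, 0, 0.5], [0, 0, -17, 0, 0.5]])

```text
time_s: 9.52
eef_pos: [0.4945, -0.4159, 0.202]
tool_rot: [0.003, 0.989, -0.147, 0.004]
ft_force: [0.9, -0.2, -1.4]
grip_width: 0.0396
grip_force: 31.3
```

Run:
```python
from h import *
go((-.185,0,.19),-.152)
```

```text
t 9.52 at [ 0.4945 -0.4159  0.202 ] tilt [ 0.009  0.005 -1.   ] F [ 0.9 -0.2 -1.4] w 0.0396 go [-23.57 -41.53   0.76] turn -0.142 q6 1.05
```

Call:
play_rows(commands=[[-23.6, -41.5, 0, -0.142, 0.5], [-23.6, -41.5, 0, -0.142, 0.5], [-23.6, -41.5, 0, -0.142, 0.5], [-23.6, -41.5, 0, -0.142, 0.5], [-23.6, -41.5, 0, -0.142, 0.5], [-23.6, -41.5, 0, -0.142, 0.5], [-23.6, -41.5, 0, -0.142, 0.5], [-23.6, -41.5, 0, -0.142, 0.5], [-23.6, -41.5, 0, -0.142, 0.5], [-23.6, -41.5, 0, -0.142, 0.5], [-23.6, -41.5, 0, -0.142, 0.5], [-23.6, -41.5, 0, -0.142, 0.5]])

```text
time_s: 10.52
eef_pos: [0.3843, 0.0551, 0.1927]
tool_rot: [-0.001, 0.997, -0.075, -0.002]
ft_force: [-0.1, 0.4, -2.3]
grip_width: 0.0396
grip_force: 31.3
```

Run:
```python
from h import *
go((-.185,0,.06),-.152)
```

```text
t 10.52 at [0.3843 0.0551 0.1927] tilt [-0.004 -0.001 -1.   ] F [-0.1  0.4 -2.3] w 0.0396 go [ 0.64  0.46 13.27] turn 0.003 q6 1.67
```

Call:
play_rows(commands=[[0.4, 0.3, 4, 0, 0.5], [0.4, 0.3, 8, 0, 0.5], [0.4, 0.3, 11, 0, 0.5], [0.4, 0.3, 13, 0, 0.5], [0.4, 0.3, 13, 0, 0.5], [0.4, 0.3, 13, 0, 0.5]])

```text
time_s: 11.02
eef_pos: [0.3881, 0.0484, 0.063]
tool_rot: [0.0, 0.997, -0.076, -0.003]
ft_force: [0.4, 0.0, -0.6]
grip_width: 0.0396
grip_force: 31.3
```

Run:
```python
from h import *
go((-.185,0,.0275),-.152)
from station import robot
import cv2
c=robot.read_camera('wrist');cv2.imwrite('pics/w5.png',c['pixels'][:,:,::-1])
go((-.185,0,.0275),-.152)
```

```text
t 11.02 at [0.3881 0.0484 0.063 ] tilt [-0.006  0.001 -1.   ] F [ 0.4  0.  -0.6] w 0.0396 go [ 0.14 -0.16  3.54] turn -0.0 q6 1.66
t 11.07 at [0.3899 0.0482 0.065 ] tilt [-0.002  0.    -1.   ] F [-0.1 -0.3 -0.6] w 0.0396 go [-0.06 -0.15  3.75] turn -0.0 q6 1.66
```

View pics/w5.png

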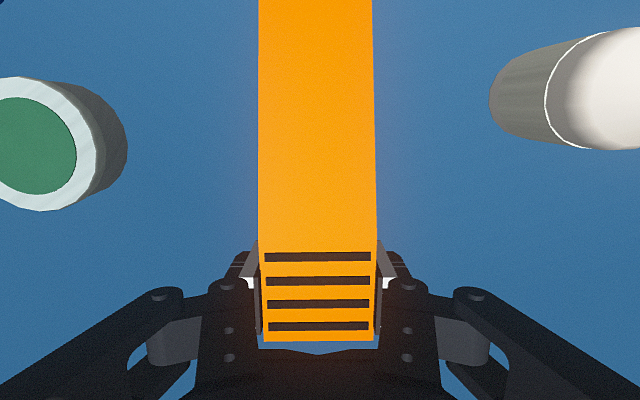

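The wedge sits straight between the fingers, with the tin (37,153) and bottle (600,90) well clear on either side. I'll lower it now.

Call:
play_rows(commands=[[0, -0.15, 1.5, 0, 0.5], [0, -0.15, 2.5, 0, 0.5], [0, -0.15, 3.2, 0, 0.5], [0, -0.15, 3.6, 0, 0.5], [0, -0.15, 3.6, 0, 0.5]])

```text
time_s: 11.48
eef_pos: [0.3906, 0.0496, 0.0292]
tool_rot: [0.0, 0.997, -0.076, -0.0]
ft_force: [0.1, -0.3, -1.6]
grip_width: 0.0396
grip_force: 31.3
```

Run:
```python
from h import *
go((-.120,0,.0275),-.152)
```

```text
t 11.48 at [0.3906 0.0496 0.0292] tilt [-0.001  0.    -1.   ] F [ 0.1 -0.3 -1.6] w 0.0396 go [ 6.39 -0.    0.17] turn -0.0 q6 1.66
```

Call:
play_rows(commands=[[0, 0, 0.2, 0, 0.5], [0, 0, 0.2, 0, 0.5]])

```text
time_s: 11.65
eef_pos: [0.3916, 0.0496, 0.0285]
tool_rot: [0.0, 0.997, -0.076, 0.001]
ft_force: [-0.4, -0.7, 0.5]
grip_width: 0.0396
grip_force: 31.4
```

Call:
play_rows(commands=[[1, 0, 0, 0, 0.5], [2, 0, 0, 0, 0.5], [3, 0, 0, 0, 0.5], [4, 0, 0, 0, 0.5], [5, 0, 0, 0, 0.5], [6, 0, 0, 0, 0.5], [6, 0, 0, 0, 0.5]])

```text
time_s: 12.23
eef_pos: [0.4523, 0.0403, 0.0288]
tool_rot: [0.0, 0.997, -0.076, 0.002]
ft_force: [-0.1, -0.1, -1.1]
grip_width: 0.0401
grip_force: 30.4
```

Run:
```python
from h import *
go((-.052,0,.0275),-.152)
```

```text
t 12.23 at [0.4523 0.0403 0.0288] tilt [ 0.003 -0.    -1.   ] F [-0.1 -0.1 -1.1] w 0.0401 go [6.94 0.01 0.15] turn -0.0 q6 1.65
```

Near first contact; pushing in on the bench.

Call:
play_rows(commands=[[0.6, 0, 0, 0, 0.5], [1.2, 0, 0, 0, 0.5], [1.8, 0, 0, 0, 0.5], [2.4, 0, 0, 0, 0.5], [3, 0, 0, 0, 0.5], [3.5, 0, 0, 0, 0.5]])

```text
time_s: 12.73
eef_pos: [0.4829, 0.0359, 0.0282]
tool_rot: [-0.0, 0.997, -0.076, -0.003]
ft_force: [-12.3, 1.5, 12.6]
grip_width: 0.0398
grip_force: 31.9
```

Call:
play_rows(commands=[[0.5, 0, 0, 0, 0.5], [1, 0, 0, 0, 0.5], [1.5, 0, 0, 0, 0.5], [2, 0, 0, 0, 0.5], [2.5, 0, 0, 0, 0.5], [3, 0, 0, 0, 0.5], [3.2, 0, 0, 0, 0.5], [3.2, 0, 0, 0, 0.5]])

```text
time_s: 13.4
eef_pos: [0.5151, 0.0309, 0.0283]
tool_rot: [-0.0, 0.997, -0.076, -0.002]
ft_force: [-6.3, 1.2, 7.5]
grip_width: 0.0396
grip_force: 31.5
```

Run:
```python
from h import *
go((-.052,0,.0275),-.152)
from station import robot
import cv2
a=robot.read_camera('scene')['pixels'][:,:,::-1];b=robot.read_camera('side')['pixels'][:,:,::-1]
cv2.imwrite('pics/f1.png',cv2.hconcat([cv2.resize(a[160:280,250:410],(400,300),interpolation=2),cv2.resize(b[150:270,230:390],(400,300),interpolation=2)]))
```

```text
t 13.4 at [0.5151 0.0309 0.0283] tilt [-0.004 -0.    -1.   ] F [-6.3  1.2  7.5] w 0.0396 go [0.59 0.03 0.07] turn 0.0 q6 1.64
```

View pics/f1.png

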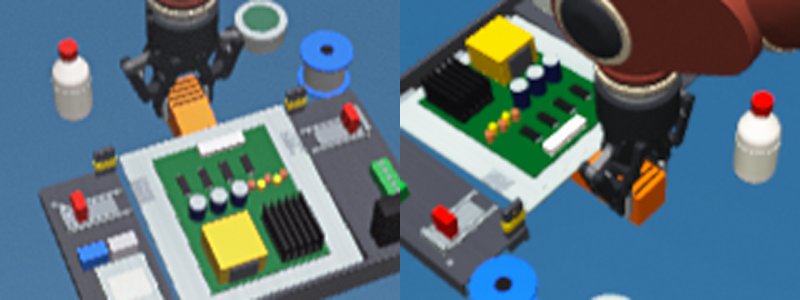

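The lip is rising on the wedge and both grips are at their outer ends. I'll push the last 6 mm, then release and rise.

Call:
play_rows(commands=[[0.2, 0, 0, 0, 0.5], [0.4, 0, 0, 0, 0.5], [0.6, 0, 0, 0, 0.5], [0.6, 0, 0, 0, 0.5]])

```text
time_s: 13.83
eef_pos: [0.5208, 0.03, 0.0282]
tool_rot: [-0.0, 0.997, -0.076, -0.002]
ft_force: [-7.2, 2.0, 8.6]
grip_width: 0.0395
grip_force: 31.5
```

Run:
```python
from h import *
go((-.052,0,.0275),-.152)
```

```text
t 13.83 at [0.5208 0.03   0.0282] tilt [-0.004 -0.    -1.   ] F [-7.2  2.   8.6] w 0.0395 go [0.01 0.03 0.07] turn 0.0 q6 1.64
```

Call:
play_rows(commands=[[0, 0, 0, 0, 0], [0, 0, 0, 0, -0.2], [0, 0, 0, 0, -0.4], [0, 0, 0, 0, -0.5], [0, 0, 0, 0, -0.5], [0, 0, -2, 0, -0.5], [0, 0, -5, 0, -0.5], [0, 0, -9, 0, -0.5], [-2, 0, -13, 0, -0.5], [-4, 0, -16, 0, -0.5], [-6, 0, -18, 0, -0.5], [-6, 0, -18, 0, -0.5]])

```text
time_s: 14.83
eef_pos: [0.4637, 0.039, 0.2137]
tool_rot: [-0.0, 0.997, -0.076, 0.005]
ft_force: [1.6, -0.2, 0.5]
grip_width: 0.064
grip_force: 0.0
```

Run:
```python
from h import *
go((-.052,0,.0275),-.152)
from station import robot
import cv2
a=robot.read_camera('wrist')['pixels'][:,:,::-1];b=robot.read_camera('side')['pixels'][:,:,::-1];a2=robot.read_camera('scene')['pixels'][:,:,::-1]
cv2.imwrite('pics/full_side.png',b);cv2.imwrite('pics/full_scene.png',a2)
top=cv2.hconcat([cv2.resize(a2[160:280,250:410],(400,300),interpolation=2),cv2.resize(b[150:270,230:390],(400,300),interpolation=2)])
bot=cv2.hconcat([cv2.resize(a,(480,300)),cv2.resize(b[195:270,235:315],(320,300),interpolation=2)])
cv2.imwrite('pics/f2.png',cv2.vconcat([top,bot]))
```

```text
t 14.83 at [0.4637 0.039  0.2137] tilt [ 0.01  -0.001 -1.   ] F [ 1.6 -0.2  0.5] w 0.064 go [ 5.61  0.07 18.68] turn 0.0 q6 1.65
```

View pics/f2.png

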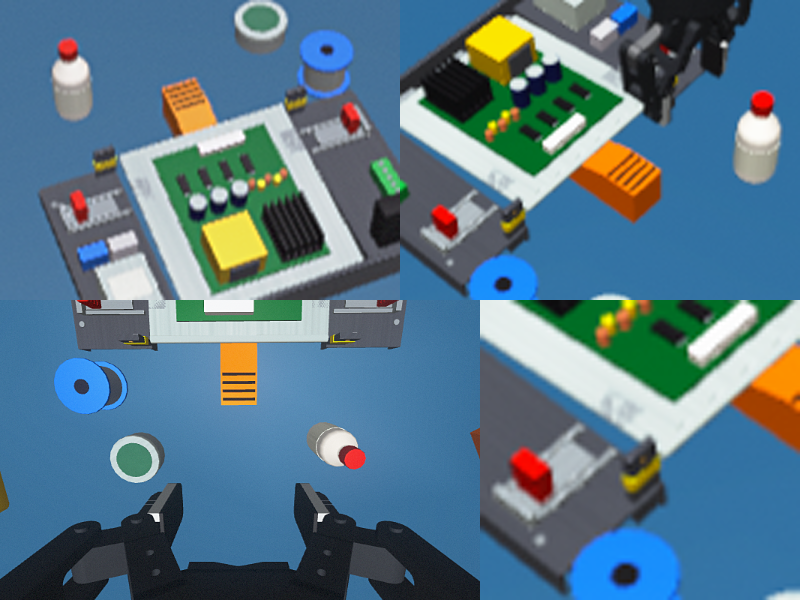

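Run:
```python
from h import *
H=np.array([[-1.4e-3,.9664,.2571,.0642],[1,1.6e-3,-2e-4,-3e-4],[-6e-4,.2571,-.9664,-.1253]])
R=np.c_[[.9885,-.1513,0],[-.1513,-.9885,0],[0,0,-1]];t=np.array([.4637,.039,.2137])
def wp(u,v,z):
    d=R@H[:,:3]@np.array([(u-317.6)/346.13,-(v-199.46)/346.13,-1]);o=t+R@H[:,3]
    p=o+d*(z-o[2])/d[2];a=p[:2]-CH[:2];return np.round((a[0]*.9885-a[1]*.1513,a[0]*.1513+a[1]*.9885),4)
print('heel back',wp(295,140,.045),wp(343,140,.045))
# side view, lip left front end: chassis x at y=.095, for heights; observed (278.7,233.7)
for z in (.03,.036,.04,.044,.048): print(z,proj('d',pose(CH,(-.003,.095,z))).round(1))
# side/scene grips at open: prediction
print(proj('d',pose(CH,(.045,.155,.041))).round(1),'obs',(230+45/2.5,150+222/2.5),proj('s',pose(CH,(.045,.155,.041))).round(1),'obs',(250+350/2.5,160+118/2.5),proj('s',pose(CH,(.045,-.155,.041))).round(1),'obs',(250+80/2.5,160+207/2.5))
```

```text
heel back [-0.0722  0.0197] [-0.0723 -0.0206]
0.03 [280.8 236.2]
0.036 [280.7 234.6]
0.04 [280.5 233.6]
0.044 [280.4 232.6]
0.048 [280.3 231.6]
[247.5 238.1] obs (248.0, 238.8) [390.1 207.7] obs (390.0, 207.2) [281.5 242.5] obs (282.0, 242.8)
```

```bash
python3 -c "
from station import robot
print(robot.job_done())"
```

```text
the job is handed in; nothing more can be done
None
```

I handed the job in at about 15 s. Both locks were pushed to their end stops. The wedge was flat, straight and centred, with its heel about 50 mm in front of the lip. By the camera that puts the lip about 2 mm below the band centre, inside the 5 mm limit. The meter, spool, bottle and tin were not touched, and the gripper was clear of everything. No verdict was returned.

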